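Start up the lathe corner from the radio switch boxes

ROBOT

A 7-joint arm with a two-finger parallel gripper is mounted at the origin on a cart in front of the work surface, level with it; the furniture and walls round the work are solid. World frame = base frame: x ahead of the robot, y to its left, z up, the work surface at z = 0. Lengths are in m, angles in rad, forces in N, time in s.
With the tool pointing down it reaches from about 0.4 to 0.85 m from the base axis. Payload 4.5 kg.
Tool frame: the origin (TCP) lies at the very end of the fingers, on their centre line; the grasp point (between the pads) lies 19 mm behind it (r.grip_depth is the z of the grasp point in the tool frame, in m); z points along the fingers, y is the line along which they close (so a half turn about z gives the same grasp; the last joint's range is limited). The gripper opens to 88 mm and grips with 3 to 60 N. Pads are 18 mm wide; open, the fingers measure 123 mm over their backs; the gripper's body (75 mm by 187 mm) begins 45 mm behind the grasp point.
Start: joints at [1.329, 0.689, -0.195, 1.565, 0.157, 0.902, -0.215], TCP at [0.17, -0.601, 0.239] pointing down, gripper open.
Joint ranges: [-3.01, 3.01], [-0.46, 2.08], [-1.47, 1.51], [0.13, 2.56], [-1, 4.14], [0.04, 2.09], [-2.66, 2.66]. Speed limits (rad/s): [2.57, 2.57, 3.14, 3.14, 3.14, 3.14, 3.14].

INTERFACE

Orientations are given as a unit quaternion [x, y, z, w].
In Python, from plant import r, imaging gives the robot as it stands (r), with the cameras (imaging).
- The arm moves only by the tool advance, called after "Request:" as name(argument=value, ...), one argument or row to a line, values as JSON. Schema: {"type":"object","properties":{"motion":{"type":"object","properties":{"increments":{"type":"array","items":{"type":"array","items":{"type":"number"},"minItems":7,"maxItems":7},"minItems":1,"maxItems":10}},"additionalProperties":false,"required":["increments"]},"clamp_n":{"type":"number"},"only":{"type":"string"},"quiet":{"type":"boolean"},"lines":{"type":"string"}},"required":["motion"],"additionalProperties":false}. motion is an object whose key "increments" holds a list of rows, 1 to 10 of them, each of 7 numbers: the opening from 0.0 (shut) to 1.0 (fully open), then dx, dy, dz in fractions of the full range, 1 being 500 mm, then a rotation vector rx, ry, rz in a scale on which 1.0 is pi rad; each row is the pose to reach, as a shift and turn from the pose commanded when the call began, along the tool's axes at that moment; what a row does not reach only later rows make up. A row lasts 1/10 s, in which the tool goes at most 0.05 m and 0.15 rad, less where a joint would pass 70% of its speed; a pose out of reach is approached as far as the arm can. The fingers move at their own pace and stop on an object; clamp_n is the grip in N (left out, the last holds). Time passes only in rows, so rows that do not move let the fingers close. The tool returns the time, the measured TCP pose, the force, the opening and the grip force at its end. only (a regular expression) keeps the lines of the reply that match it, lines (a string "A,B") keeps lines A to B, and quiet returns only ok. Shift and turn numbers lie between -1 and 1, and a call with a number outside is refused. Input that does not fit is refused with a message, and nothing moves.
- r.get_state(): the state, without advancing time (a new reading comes with each control period).
- imaging.snapshot(name): name is "scene" or "top"; returns the picture (400x640x3 uint8, red, green, blue); there is no depth.
- imaging.camera_params(name): a dict with "fx", "fy", "cx", "cy" (pixels), "k1" (the pictures are not rectified: a ray, as slopes to the right and down, at radius r is drawn at 1 + k1 r^2 times it, then the intrinsics apply), "rvec" (rotation vector, rad) and "tvec" (3), from world to camera coordinates, as OpenCV has them. Camera axes: x right, y down, z forward; pixel columns grow to the right and rows downward; lengths in m; the calibration is good to about 2 mm. A picture is of the moment at which its call begins. camera_params takes no time and is no camera call.
- r.finish_job(): hands the job in; it is judged then, once.
The state is a dict: "clock": time; "q": joint angles; "qd": joint speeds; "joint_torque": joint torques, N m; "tool_pos": TCP position; "eef_rot": TCP orientation; "contact_force": force on the tool from outside, world axes, zero at the start; "moment": the same for the moment, N m; "opening": opening from 0.0 (shut) to 1.0 (fully open); "finger_force": force on a finger pad.
Only numpy, scipy, OpenCV 4.12 (cv2) and the standard library are available. Lean on these libraries where they do the work, as an engineer would, in place of code of your own. Each camera call takes 0.05 s, during which the arm holds its last target. There are 200 camera calls.

TASK

Start up the lathe corner from the loose switch boxes on the bench: lightly press in the wide square key (dust extractor) first, then the small round flat key (air filter), and last the long bar key (lathe), each most of the way down so that it stays in. Only press, with the fingertips: do not pick up or push the boxes about, do not press the mushroom-headed stop button, and leave the other things on the bench where they are.

Things in the scene. Friction and masses are not known exactly. Their poses are not given: they have to be found in the camera images.
- square_box: loose grey radio switch box, 68 x 68 mm and 46 mm high, 0.5 kg, on a rubber foot; it carries the square key. Origin: centre of its underside, z up
- square_key_top (a point): wide square key, black, 44 x 44 mm (dust extractor). Origin at the centre of its top face, which stands 17 mm above the 46 mm high housing (about 63 mm above the table) while it is out, and sinks with the key
- square_key (a joint): travel of the square key in m: 0 fully out, 0.010 at its stop. Its cap is cushioned: it gives 1 mm on the plunger for every 4 N, up to 5 mm, and springs back when let go. The plunger takes about 3 N to move, evenly all the way, has no spring and stays where it is pushed; it counts as in from about 0.006
- round_box: loose grey radio switch box, 68 x 68 mm and 46 mm high, 0.5 kg, on a rubber foot; it carries the round key. Origin: centre of its underside, z up
- round_key_top (a point): small round flat key, black, 28 mm across (air filter). Origin at the centre of its top face, which stands 17 mm above the 46 mm high housing (about 63 mm above the table) while it is out, and sinks with the key
- round_key (a joint): travel of the round key in m: 0 fully out, 0.010 at its stop. Its cap is cushioned: it gives 1 mm on the plunger for every 4 N, up to 5 mm, and springs back when let go. The plunger takes about 3 N to move, evenly all the way, has no spring and stays where it is pushed; it counts as in from about 0.006
- bar_box: loose grey radio switch box, 68 x 68 mm and 46 mm high, 0.5 kg, on a rubber foot; it carries the bar key. Origin: centre of its underside, z up
- bar_key_top (a point): long bar key, black, 18 mm wide (box x) and 56 mm long (box y) (lathe). Origin at the centre of its top face, which stands 17 mm above the 46 mm high housing (about 63 mm above the table) while it is out, and sinks with the key
- bar_key (a joint): travel of the bar key in m: 0 fully out, 0.010 at its stop. Its cap is cushioned: it gives 1 mm on the plunger for every 4 N, up to 5 mm, and springs back when let go. The plunger takes about 3 N to move, evenly all the way, has no spring and stays where it is pushed; it counts as in from about 0.006
- stop_box: loose grey radio switch box, 68 x 68 mm and 46 mm high, 0.5 kg, on a rubber foot; it carries the mushroom-headed stop button, black, 46 mm across, domed, on a 20 mm neck, its top 30 mm above the housing (76 mm above the table). Origin: centre of its underside, z up. Not to be pressed
- stop_key (a joint): travel of the mushroom stop button in m: 0 out (as it stands), 0.010 pressed
- sanding_block_1: bystander: loose beech sanding block, 63 x 112 x 33 mm, long along its y; origin at the centre of its underside
- carton: bystander: loose blue bearing carton, 69 x 69 x 26 mm; origin at the centre of its underside
- bearing_ring: bystander: loose steel ball bearing lying flat, 62 mm across, 16 mm high; origin at the centre of its underside

How it is judged:
On the way, in this order (a step that is already met when the one before it is completed fails the run):
1. the square key is in (at least 6 mm of its 10 mm travel) (value of joint square_key above 0.006 m), for 0.1 s.
2. the round key is in (at least 6 mm of its 10 mm travel) (value of joint round_key above 0.006 m), for 0.1 s.
3. the bar key is in (at least 6 mm of its 10 mm travel) (value of joint bar_key above 0.006 m), for 0.1 s.
At the end, for the whole second after the job is handed in: The square, round and bar keys are each in by at least 6 mm of their 10 mm; the stop button is out (under 3 mm); every box stands upright (within 0.1 rad) at rest within 2 cm of where it stood; sanding block, carton and bearing are within 2 cm of where they were (value of joint each of square_key, round_key, bar_key above 0.006 m and value of joint stop_key below 0.003 m and distance of each of square_box, round_box, bar_box, stop_box, sanding_block_1, carton, bearing_ring from where it was at the start of the episode below 0.02 m and angle between each of square_box, round_box, bar_box, stop_box's own z axis and vertical below 0.1 rad and linear speed of each of square_box, round_box, bar_box, stop_box below 0.02 m/s); the robot touches nothing.
It fails at once if a key is pushed out of order: the round key before the square key is in, or the bar key before the round key is in ((value of joint round_key above 0.003 m and value of joint square_key below 0.006 m) or (value of joint bar_key above 0.003 m and value of joint round_key below 0.006 m)).
It fails at once if the mushroom stop button is pushed (value of joint stop_key above 0.003 m).
It fails at once if a switch box is lifted, shifted by more than 2 cm or tipped (height (world z) of any of square_box, round_box, bar_box, stop_box above 0.01 m or distance of any of square_box, round_box, bar_box, stop_box from where it was at the start of the episode above 0.02 m or angle between any of square_box, round_box, bar_box, stop_box's own z axis and vertical above 0.15 rad).
It fails at once if a switch box is pressed harder than 30 N, or pushed with the arm or the gripper's body (over 3 N) and not the fingers (contact force between the fingers and square_box above 30 N or contact force between the arm and square_box above 3 N or contact force between the fingers and round_box above 30 N or contact force between the arm and round_box above 3 N or contact force between the fingers and bar_box above 30 N or contact force between the arm and bar_box above 3 N or contact force between the fingers and stop_box above 30 N or contact force between the arm and stop_box above 3 N).
It fails at once if the sanding block, carton or bearing is moved by more than 2 cm (distance of any of sanding_block_1, carton, bearing_ring from where it was at the start of the episode above 0.02 m).
It also fails if it takes over 43 s, if anything falls off the work surface, if the arm or the gripper's body presses on something with over 40 N, if the wrist force passes 120 N, or if a joint passes its speed limit or range.

## Working session

There is one attempt and no reset: what is moved stays moved. The work goes in short steps, Python scripts to look and compute and a tool call to move; the robot and the scene stay as the last step left them, time stands still between calls to the robot, and variables do not carry over. Pictures are saved under pics/ and viewed, at most 10 in all, crops included, and the job is handed in when it is done.

```bash
ls; mkdir -p pics; python3 - <<'E'
from plant import r, imaging
import cv2
for n in("scene","top"):
    cv2.imwrite(f"pics/{n}0.png",imaging.snapshot(n)[:,:,::-1]); print(n,imaging.camera_params(n))
s=r.get_state();print(s)
E
```

```text
pics
plant.py
scene {'fx': 442.9151581945374, 'fy': 442.9151581945374, 'cx': 318.0669064601911, 'cy': 202.2599941251914, 'k1': -0.016270923401313142, 'rvec': array([ 1.17195079, -2.27560809,  1.06110409]), 'tvec': array([0.2402846 , 0.34928589, 1.27111475])}
top {'fx': 426.70262856872, 'fy': 426.70262856872, 'cx': 319.27464078491977, 'cy': 201.05949430561685, 'k1': 0.01711096836827075, 'rvec': array([ 2.13794086, -2.1798632 ,  0.12361114]), 'tvec': array([-0.02003118,  0.5132979 ,  1.15392608])}
{'clock': 0.1, 'q': array([ 1.32877947,  0.68988805, -0.19455901,  1.56619868,  0.15729463,
        0.90252014, -0.21508032]), 'qd': array([ 0.00146722, -0.00188632,  0.00039186, -0.00308223,  0.00064217,
        0.00086078,  0.00023926]), 'joint_torque': array([-1.70139047e-03, -5.28503215e+01, -1.27101704e+00, -1.53839225e+01,
       -5.25508903e-02,  1.96075678e-03,  5.07131608e-05]), 'tool_pos': array([ 0.17003691, -0.60085016,  0.23800977]), 'eef_rot': array([ 9.90497282e-01,  1.37529914e-01, -1.56944052e-04, -7.95561128e-04]), 'contact_force': array([0.19120378, 0.05511713, 0.2520048 ]), 'moment': array([-0.00378162, -0.0252165 ,  0.02779272]), 'finger_force': 0.0, 'opening': 0.9956554860141195}
```

View pics/scene0.png

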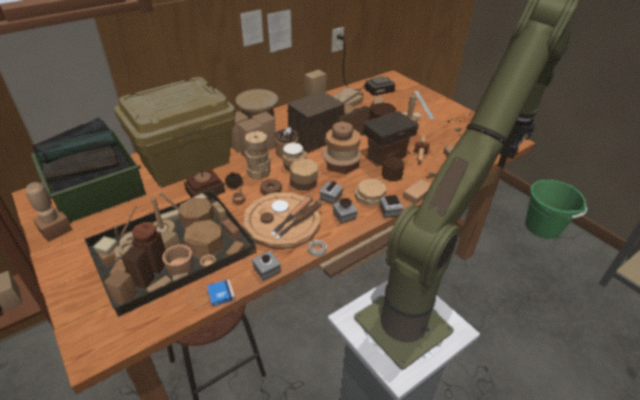

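View pics/top0.png

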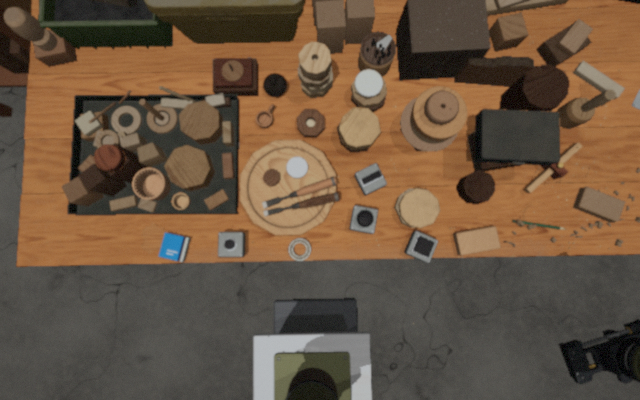

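The top view shows four grey boxes at about (230,244), (364,219), (370,179) and (422,246). In the scene view they are at (266,264), (345,210), (331,191) and (391,206). I'll enlarge these areas to tell them apart.

```bash
python3 - <<'E'
import cv2,numpy as np
def crops(n,pts,h):
    im=cv2.imread(f"pics/{n}0.png")
    return np.hstack([cv2.resize(im[v-h:v+h,u-h:u+h],(200,200),interpolation=cv2.INTER_CUBIC) for u,v in pts])
m=np.vstack([crops("top",[(230,244),(364,219),(370,179),(422,246)],20),crops("scene",[(266,264),(345,210),(331,191),(391,206)],20)])
cv2.imwrite("pics/m0.png",m)
E
```

```text
(no output)
```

View pics/m0.png

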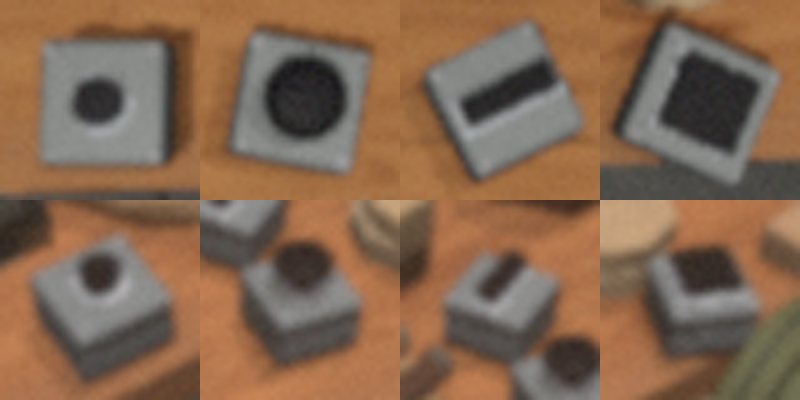

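Left to right, the boxes carry the round, stop, bar and square keys. Next I'll triangulate the key tops from both views and find the box yaw.

```bash
cat > h.py <<'E'
from plant import r, imaging
import numpy as np, cv2
from scipy.optimize import least_squares
from scipy.spatial.transform import Rotation as R
C={n:imaging.camera_params(n) for n in("scene","top")}
def proj(n,P):
    c=C[n]; p=R.from_rotvec(c["rvec"]).as_matrix()@P+c["tvec"]; s=p[:2]/p[2]; s=s*(1+c["k1"]*(s@s))
    return np.array([c["fx"]*s[0]+c["cx"],c["fy"]*s[1]+c["cy"]])
def tri(a,b):
    f=lambda P:np.r_[proj("top",P)-a,proj("scene",P)-b]
    o=least_squares(f,[.5,0,.05]); return o.x,f(o.x)
def onz(n,uv,z):
    return np.r_[least_squares(lambda q:proj(n,np.r_[q,z])-uv,[.5,0]).x,z]
def rel(t,yaw=None):
    s=r.get_state(); q=R.from_quat(s["eef_rot"]); return q.inv().apply(np.array(t)-s["tool_pos"])
E
python3 - <<'E'
from h import *
np.set_printoptions(precision=4,suppress=True)
K={"round":((229.6,244.4),(265.8,258.6)),"stop":((365.2,218.4),(345.4,202.8)),"bar":((371.8,177.4),(331.4,186.4)),"square":((424.4,246.2),(392.4,199.6))}
for k,(a,b) in K.items():
    print(k,*tri(np.array(a),np.array(b)),onz("top",a,.063),onz("scene",b,.063))
# dark-blob centroids in both views near the marks
for n,i in(("top",0),("scene",1)):
    g=cv2.cvtColor(cv2.imread(f"pics/{n}0.png"),cv2.COLOR_BGR2GRAY)
    for k in K:
        u,v=map(int,K[k][i]);
        w=g[v-7:v+8,u-7:u+8]; l,lab,st,ce=cv2.connectedComponentsWithStats((w<75).astype(np.uint8))
        j=lab[7,7]; print(n,k,st[j][4],ce[j]+[u-7,v-7],w.min())
# housing top corners in top crop -> z=.046
for k,o,c in(("round",(210,224),[(42,42),(163,42),(166,163),(40,163)]),("bar",(350,159),[(27,75),(136,22),(182,126),(78,178)]),("square",(402,226),[(65,22),(178,70),(140,184),(22,130)]),("stop",(344,199),[(52,35),(170,55),(150,172),(33,150)])):
    P=[onz("top",(o[0]+x/5-.4,o[1]+y/5-.4),.046) for x,y in c]; P=np.array(P)
    d=P[1]-P[0]; print(k,P.mean(0),np.degrees(np.arctan2(d[1],d[0]))%90,np.linalg.norm(np.diff(P,axis=0),axis=1))
E
```

```text
round [0.3971 0.2126 0.0539] [ 0.1787  0.1391 -0.2596 -0.0454] [0.3973 0.2112 0.063 ] [0.3891 0.2158 0.063 ]
stop [ 0.4593 -0.1533  0.0605] [ 0.2631  0.2065 -0.4463 -0.0126] [ 0.4597 -0.1524  0.063 ] [ 0.4561 -0.1526  0.063 ]
bar [ 0.572  -0.176   0.0516] [ 0.3074  0.2408 -0.5364 -0.0322] [ 0.5708 -0.1738  0.063 ] [ 0.5595 -0.1685  0.063 ]
square [ 0.382  -0.3104  0.0529] [ 0.3203  0.2533 -0.5651  0.0405] [ 0.3826 -0.3072  0.063 ] [ 0.3729 -0.3029  0.063 ]
top round 61 [229.0492 243.7213] 41
top stop 199 [364.7688 218.0653] 24
top bar 86 [371.2209 176.7209] 35
top square 200 [423.8  245.94] 36
scene round 35 [265.4286 257.9429] 44
scene stop 79 [344.9873 202.5316] 43
scene bar 33 [330.8788 185.6061] 48
scene square 87 [391.7816 199.4598] 43
round [0.3986 0.2133 0.046 ] 88.86145713557822 [0.0657 0.0652 0.0679]
bar [ 0.5704 -0.1729  0.046 ] 25.01829426074096 [0.0674 0.0631 0.0643]
square [ 0.3838 -0.3044  0.046 ] 65.63260370161309 [0.0655 0.065  0.0688]
stop [ 0.4589 -0.1504  0.046 ] 79.18199636970316 [0.0652 0.0648 0.0644]
```

```bash
python3 -c "
from h import *
print(rel([.384,-.305,.10]).round(4), R.from_quat(r.get_state()['eef_rot']).as_matrix().round(3))"
```

```text
[ 0.2865 -0.2261  0.1383] [[ 0.962  0.272 -0.001]
 [ 0.272 -0.962  0.002]
 [-0.    -0.002 -1.   ]]
```

The manual's scale: shifts go in shares of 500 mm and turns go in shares of pi rad. Converting my numbers, 0.2865 m is 0.573, 0.28 m is 0.56.

Request:
advance(
  motion={"increments":[[0, 0.08, -0.06, 0, 0, 0, 0], [0, 0.16, -0.12, 0, 0, 0, 0], [0, 0.24, -0.18, 0, 0, 0, 0], [0, 0.3, -0.24, 0.04, 0, 0, 0], [0, 0.38, -0.3, 0.08, 0, 0, 0], [0, 0.45, -0.36, 0.12, 0, 0, 0], [0, 0.51, -0.41, 0.16, 0, 0, 0], [0, 0.56, -0.44, 0.2, 0, 0, 0], [0, 0.573, -0.4522, 0.24, 0, 0, 0], [0, 0.573, -0.4522, 0.276, 0, 0, 0]]},
  clamp_n=20,
)

```text
clock: 1.1
tool_pos: [0.3859, -0.3034, 0.0997]
eef_rot: [0.99, 0.14, 0.0, -0.001]
contact_force: [-0.5, -0.8, -0.2]
opening: 0.119
finger_force: 0.0
```

```bash
python3 -c "
from h import *
s=r.get_state();print(s['tool_pos'],s['q'].round(2),s['contact_force'])
print(rel([.384,-.305,.066]).round(4))
cv2.imwrite('pics/t1.png',np.hstack([cv2.resize(imaging.snapshot('top')[150:300,340:540,::-1],(400,300)),cv2.resize(imaging.snapshot('scene')[140:260,310:470,::-1],(400,300))]))"
```

```text
[ 0.38587877 -0.30339575  0.09965734] [ 0.62  0.76 -0.08  2.08  0.17  0.31 -0.89] [-0.49579335 -0.7678432  -0.22010782]
[-0.0023  0.0011  0.0337]
```

View pics/t1.png

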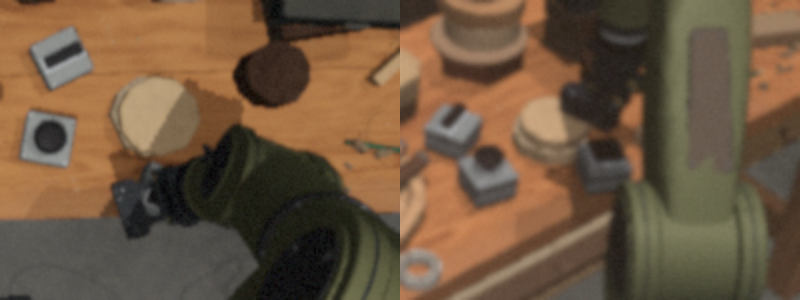

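```bash
python3 -c "
from h import *
s=r.get_state();print(s['tool_pos'],s['opening'])
for n,o,k in(('top',(340,150),2),('scene',(310,140),2.5)):
    c=C[n];print(n,'cam',(-R.from_rotvec(c['rvec']).inv().apply(c['tvec'])).round(3))
    for z in(.0,.1,.2): print(z,((proj(n,np.r_[s['tool_pos'][:2],s['tool_pos'][2]+z])-o)*k).round(0))
    im=imaging.snapshot(n)[:,:,::-1].copy()
    cv2.imwrite(f'pics/z{n}.png',cv2.resize(im[190:290,360:460] if n=='top' else im[130:230,340:440],(400,400),interpolation=cv2.INTER_CUBIC))
cv2.imwrite('pics/t2.png',np.hstack([cv2.imread('pics/ztop.png'),cv2.imread('pics/zscene.png')]))"
```

```text
[ 0.38346126 -0.30440753  0.0988468 ] 0.02122120922941425
top cam [ 0.374 -0.033  1.206]
0.0 [173. 191.]
0.1 [194. 190.]
0.2 [220. 189.]
scene cam [-0.449  0.643  1.087]
0.0 [205. 126.]
0.1 [214.  69.]
0.2 [224.   7.]
```

View pics/t2.png

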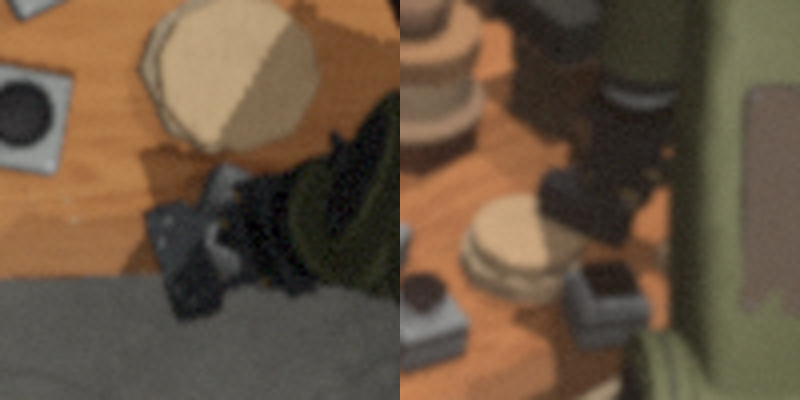

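The scene view shows the closed fingertips directly above the square key: TCP at about (605,126) and key top at about (605,150) in the crop of the earlier picture. I'll descend.

Converted, 0.038 m is 0.076, 0.03 m is 0.06.

Request:
advance(
  motion={"increments":[[0, 0, 0, 0.04, 0, 0, 0], [0, 0, 0, 0.06, 0, 0, 0], [0, 0, 0, 0.068, 0, 0, 0], [0, 0, 0, 0.072, 0, 0, 0], [0, 0, 0, 0.074, 0, 0, 0], [0, 0, 0, 0.076, 0, 0, 0], [0, 0, 0, 0.076, 0, 0, 0]]},
)

```text
clock: 2.0
tool_pos: [0.3846, -0.306, 0.063]
eef_rot: [0.991, 0.137, 0.0, 0.0]
contact_force: [0.3, -0.6, 0.2]
opening: 0.008
finger_force: 0.1
```

Request:
advance(
  motion={"increments":[[0, 0, 0, 0.002, 0, 0, 0], [0, 0, 0, 0.004, 0, 0, 0], [0, 0, 0, 0.006, 0, 0, 0], [0, 0, 0, 0.006, 0, 0, 0]]},
)

```text
clock: 2.4
tool_pos: [0.3845, -0.306, 0.0598]
eef_rot: [0.991, 0.137, 0.0, 0.0]
contact_force: [0.6, 0.3, 2.9]
opening: 0.007
finger_force: 1.3
```

Converted, 0.006 m is 0.012, 0.005 m is 0.01.

Request:
advance(
  motion={"increments":[[0, 0, 0, 0.002, 0, 0, 0], [0, 0, 0, 0.004, 0, 0, 0], [0, 0, 0, 0.006, 0, 0, 0], [0, 0, 0, 0.008, 0, 0, 0], [0, 0, 0, 0.01, 0, 0, 0], [0, 0, 0, 0.012, 0, 0, 0], [0, 0, 0, 0.012, 0, 0, 0], [0, 0, 0, 0.012, 0, 0, 0]]},
)

```text
clock: 3.2
tool_pos: [0.3845, -0.306, 0.0537]
eef_rot: [0.991, 0.137, 0.0, 0.0]
contact_force: [0.6, -1.0, 1.3]
opening: 0.006
finger_force: 1.0
```

Converted, 0.001 m is 0.002, 0.0005 m is 0.001.

Request:
advance(
  motion={"increments":[[0, 0, 0, 0.001, 0, 0, 0], [0, 0, 0, 0.002, 0, 0, 0], [0, 0, 0, 0.002, 0, 0, 0]]},
)

```text
clock: 3.5
tool_pos: [0.3845, -0.306, 0.0527]
eef_rot: [0.991, 0.137, 0.0, 0.0]
contact_force: [1.0, -0.2, 3.1]
opening: 0.006
finger_force: 1.4
```

Request:
advance(
  motion={"increments":[[0, 0, 0, -0.004, 0, 0, 0], [0, 0, 0, -0.02, 0, 0, 0], [0, 0, 0, -0.08, 0, 0, 0], [0, 0, 0, -0.14, 0, 0, 0], [0, 0, 0, -0.16, 0, 0, 0], [0, 0, 0, -0.16, 0, 0, 0]]},
)

```text
clock: 4.1
tool_pos: [0.3847, -0.306, 0.134]
eef_rot: [0.991, 0.137, 0.001, 0.001]
contact_force: [0.6, -1.1, -1.0]
opening: 0.003
finger_force: 0.0
```

```bash
python3 -c "
from h import *
print(rel([.3985,.213,.13]).round(4))"
```

```text
[ 0.1546 -0.4956  0.0034]
```

Converted, -0.325 m is -0.65, -0.14 m is -0.28.

Request:
advance(
  motion={"increments":[[0, 0.06, -0.07, 0, 0, 0, 0], [0, 0.12, -0.14, 0, 0, 0, 0], [0, 0.18, -0.21, 0, 0, 0, 0], [0, 0.23, -0.28, 0, 0, 0, 0], [0, 0.28, -0.34, 0, 0, 0, 0], [0, 0.306, -0.4, 0, 0, 0, 0], [0, 0.33, -0.48, 0, 0, 0, 0], [0, 0.35, -0.56, 0, 0, 0, 0], [0, 0.38, -0.63, 0, 0, 0, 0], [0, 0.38, -0.65, 0, 0, 0, 0]]},
)

```text
clock: 5.1
tool_pos: [0.4785, 0.0641, 0.1314]
eef_rot: [0.99, 0.141, -0.0, -0.001]
contact_force: [0.3, -0.5, -0.1]
opening: 0.006
finger_force: 0.0
```

```bash
python3 -c "
from h import *
print(r.get_state()['q'].round(2),rel([.3985,.213,.10]).round(4))"
```

```text
[-0.24  0.69  0.02  2.09 -0.05  0.36 -1.46] [-0.0351 -0.1653  0.0319]
```

Converted, -0.165 m is -0.33, -0.15 m is -0.3.

Request:
advance(
  motion={"increments":[[0, -0.016, -0.08, 0, 0, 0, 0], [0, -0.032, -0.16, 0, 0, 0, 0], [0, -0.05, -0.24, 0.02, 0, 0, 0], [0, -0.064, -0.3, 0.04, 0, 0, 0], [0, -0.07, -0.33, 0.06, 0, 0, 0], [0, -0.07, -0.33, 0.06, 0, 0, 0]]},
)

```text
clock: 5.7
tool_pos: [0.3976, 0.2089, 0.101]
eef_rot: [0.99, 0.14, -0.002, 0.001]
contact_force: [0.1, -0.3, 0.1]
opening: 0.005
finger_force: 0.0
```

```bash
python3 -c "
from h import *
print(r.get_state()['q'].round(2),rel([.3985,.213,.065]).round(4))
cv2.imwrite('pics/t3.png',np.hstack([cv2.resize(imaging.snapshot('top')[190:290,180:280,::-1],(400,400)),cv2.resize(imaging.snapshot('scene')[200:300,215:315,::-1],(400,400))]))"
```

```text
[-0.62  0.74  0.05  2.2  -0.17  0.21 -1.71] [ 0.0021 -0.0037  0.036 ]
```

View pics/t3.png

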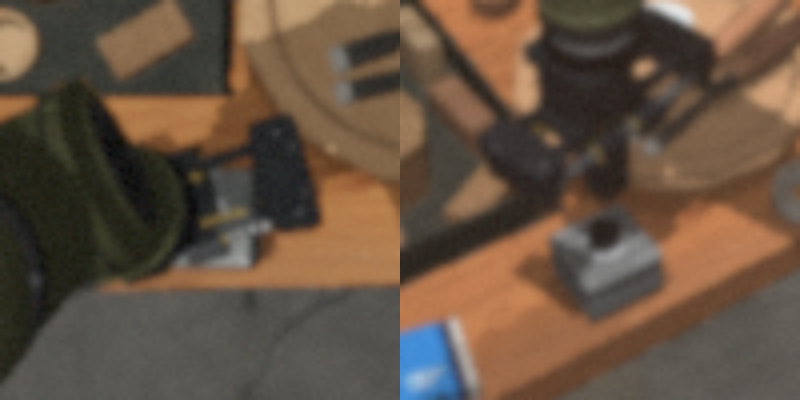

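The fingertips are at about (605,190) in the scene crop, directly above the round key at (603,232).

Converted, 0.032 m is 0.064, 0.028 m is 0.056.

Request:
advance(
  motion={"increments":[[0, 0, 0, 0.02, 0, 0, 0], [0, 0, 0, 0.04, 0, 0, 0], [0, 0, 0, 0.056, 0, 0, 0], [0, 0, 0, 0.064, 0, 0, 0], [0, 0, 0, 0.064, 0, 0, 0]]},
)

```text
clock: 6.3
tool_pos: [0.3998, 0.2074, 0.07]
eef_rot: [0.991, 0.137, -0.001, 0.0]
contact_force: [0.1, 0.2, 0.6]
opening: 0.003
finger_force: 0.0
```

```bash
python3 -c "
from h import *
print(rel([.3985,.213,.0635]).round(4))"
```

```text
[ 0.0003 -0.0057  0.0065]
```

Converted, 0.01 m is 0.02, -0.0055 m is -0.011.

Request:
advance(
  motion={"increments":[[0, 0, -0.01, 0, 0, 0, 0], [0, 0, -0.011, 0.006, 0, 0, 0], [0, 0, -0.011, 0.012, 0, 0, 0], [0, 0, -0.011, 0.014, 0, 0, 0], [0, 0, -0.011, 0.016, 0, 0, 0], [0, 0, -0.011, 0.018, 0, 0, 0], [0, 0, -0.011, 0.02, 0, 0, 0], [0, 0, -0.011, 0.02, 0, 0, 0]]},
)

```text
clock: 7.1
tool_pos: [0.3985, 0.2131, 0.0607]
eef_rot: [0.991, 0.137, 0.0, 0.0]
contact_force: [-0.9, 0.1, 2.2]
opening: 0.005
finger_force: 1.2
```

Request:
advance(
  motion={"increments":[[0, 0, 0, 0.002, 0, 0, 0], [0, 0, 0, 0.004, 0, 0, 0], [0, 0, 0, 0.006, 0, 0, 0], [0, 0, 0, 0.008, 0, 0, 0], [0, 0, 0, 0.01, 0, 0, 0], [0, 0, 0, 0.012, 0, 0, 0], [0, 0, 0, 0.014, 0, 0, 0], [0, 0, 0, 0.015, 0, 0, 0], [0, 0, 0, 0.015, 0, 0, 0]]},
)

```text
clock: 8.0
tool_pos: [0.3985, 0.2131, 0.0531]
eef_rot: [0.991, 0.137, -0.0, 0.0]
contact_force: [-1.2, -0.2, 2.8]
opening: 0.011
finger_force: 1.2
```

Converted, -0.08 m is -0.16, -0.01 m is -0.02.

Request:
advance(
  motion={"increments":[[0, 0, 0, 0.001, 0, 0, 0], [0, 0, 0, 0.001, 0, 0, 0], [0, 0, 0, -0.004, 0, 0, 0], [0, 0, 0, -0.02, 0, 0, 0], [0, 0, 0, -0.08, 0, 0, 0], [0, 0, 0, -0.14, 0, 0, 0], [0, 0, 0, -0.16, 0, 0, 0], [0, 0, 0, -0.16, 0, 0, 0]]},
)

```text
clock: 8.8
tool_pos: [0.3994, 0.2137, 0.1346]
eef_rot: [0.991, 0.137, 0.002, -0.001]
contact_force: [-0.4, -0.8, -0.2]
opening: 0.005
finger_force: 0.0
```

```bash
python3 -c "
from h import *
print(rel([.572,-.173,.13]).round(4))"
```

```text
[0.0607 0.4191 0.0044]
```

Converted, 0.418 m is 0.836, 0.4 m is 0.8.

Request:
advance(
  motion={"increments":[[0, 0.012, 0.09, 0, 0, 0, 0], [0, 0.024, 0.18, 0, 0, 0, 0], [0, 0.04, 0.27, 0, 0, 0, 0], [0, 0.052, 0.36, 0, 0, 0, 0], [0, 0.064, 0.45, 0, 0, 0, 0], [0, 0.08, 0.54, 0, 0, 0, 0], [0, 0.09, 0.63, 0, 0, 0, 0], [0, 0.104, 0.72, 0, 0, 0, 0], [0, 0.116, 0.8, 0, 0, 0, 0], [0, 0.12, 0.836, 0, 0, 0, 0]]},
)

```text
clock: 9.8
tool_pos: [0.5704, -0.1778, 0.1317]
eef_rot: [0.991, 0.135, -0.0, 0.001]
contact_force: [0.2, -0.4, -0.2]
opening: 0.005
finger_force: 0.0
```

Request:
advance(
  motion={"increments":[[0, 0, 0, 0.03, 0, 0, 0], [0, 0, 0, 0.06, 0, 0, 0], [0, 0, 0, 0.06, 0, 0, 0], [0, 0, 0, 0.06, 0, 0, 0]]},
)

```text
clock: 10.2
tool_pos: [0.5694, -0.1723, 0.1021]
eef_rot: [0.99, 0.138, -0.001, -0.001]
contact_force: [0.9, 1.2, 0.6]
opening: 0.01
finger_force: 0.0
```

```bash
python3 -c "
from h import *
cv2.imwrite('pics/t4.png',np.hstack([cv2.resize(imaging.snapshot('top')[130:230,320:420,::-1],(400,400)),cv2.resize(imaging.snapshot('scene')[140:240,285:385,::-1],(400,400))]))
print(rel([.572,-.173,.065]).round(4))"
```

```text
[0.0015 0.0009 0.0383]
```

View pics/t4.png

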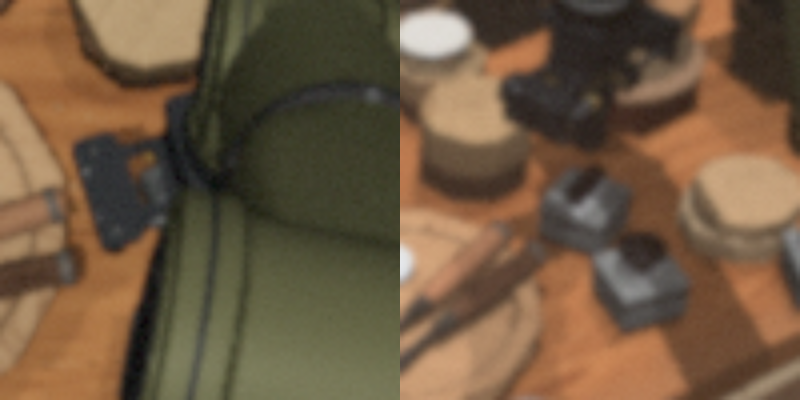

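The fingertips hang over the bar key, which is at about (590,183) in the scene crop. The octagonal block beside them is lower than the gripper's body.

Converted, 0.035 m is 0.07, 0.033 m is 0.066.

Request:
advance(
  motion={"increments":[[0, 0.003, 0.002, 0.02, 0, 0, 0], [0, 0.003, 0.002, 0.04, 0, 0, 0], [0, 0.003, 0.002, 0.056, 0, 0, 0], [0, 0.003, 0.002, 0.066, 0, 0, 0], [0, 0.003, 0.002, 0.07, 0, 0, 0], [0, 0.003, 0.002, 0.07, 0, 0, 0]]},
)

```text
clock: 10.9
tool_pos: [0.5716, -0.1732, 0.0679]
eef_rot: [0.991, 0.137, -0.0, -0.0]
contact_force: [0.1, -0.6, -0.2]
opening: 0.004
finger_force: 0.0
```

Converted, 0.007 m is 0.014, 0.006 m is 0.012.

Request:
advance(
  motion={"increments":[[0, 0, 0, 0.004, 0, 0, 0], [0, 0, 0, 0.008, 0, 0, 0], [0, 0, 0, 0.01, 0, 0, 0], [0, 0, 0, 0.012, 0, 0, 0], [0, 0, 0, 0.014, 0, 0, 0], [0, 0, 0, 0.014, 0, 0, 0]]},
)

```text
clock: 11.5
tool_pos: [0.5719, -0.1733, 0.0614]
eef_rot: [0.991, 0.137, 0.0, 0.0]
contact_force: [-0.8, 0.4, 3.7]
opening: -0.0
finger_force: 1.2
```

Request:
advance(
  motion={"increments":[[0, 0, 0, 0.002, 0, 0, 0], [0, 0, 0, 0.004, 0, 0, 0], [0, 0, 0, 0.006, 0, 0, 0], [0, 0, 0, 0.008, 0, 0, 0], [0, 0, 0, 0.01, 0, 0, 0], [0, 0, 0, 0.012, 0, 0, 0], [0, 0, 0, 0.014, 0, 0, 0], [0, 0, 0, 0.016, 0, 0, 0], [0, 0, 0, 0.017, 0, 0, 0], [0, 0, 0, 0.017, 0, 0, 0]]},
)

```text
clock: 12.5
tool_pos: [0.5718, -0.1733, 0.0527]
eef_rot: [0.991, 0.137, 0.0, 0.0]
contact_force: [-1.0, -0.4, 3.5]
opening: 0.003
finger_force: 1.5
```

Converted, -0.12 m is -0.24, -0.08 m is -0.16.

Request:
advance(
  motion={"increments":[[0, 0, 0, -0.004, 0, 0, 0], [0, 0, 0, -0.02, 0, 0, 0], [0, 0, 0, -0.08, 0, 0, 0], [0, 0, 0, -0.16, 0, 0, 0], [0, 0, 0, -0.24, 0, 0, 0]]},
)

```text
clock: 13.0
tool_pos: [0.5712, -0.1731, 0.174]
eef_rot: [0.99, 0.138, -0.001, -0.0]
contact_force: [-0.5, -1.3, -0.7]
opening: 0.007
finger_force: 0.0
```

Request:
advance(
  motion={"increments":[[0, -0.08, 0.06, 0, 0, 0, 0], [0, -0.16, 0.12, 0, 0, 0, 0], [0, -0.24, 0.18, 0, 0, 0, 0], [0, -0.32, 0.24, 0, 0, 0, 0], [0, -0.4, 0.3, 0, 0, 0, 0], [0, -0.48, 0.36, 0, 0, 0, 0], [0, -0.56, 0.42, 0, 0, 0, 0], [0, -0.64, 0.48, 0, 0, 0, 0], [0, -0.72, 0.54, 0, 0, 0, 0], [0, -0.72, 0.54, 0, 0, 0, 0]]},
)

```text
clock: 14.0
tool_pos: [0.2902, -0.5384, 0.1731]
eef_rot: [0.991, 0.131, -0.003, 0.003]
contact_force: [-0.9, -0.0, -0.5]
opening: 0.006
finger_force: 0.0
```

```bash
python3 - <<'E'
from h import *
T=imaging.snapshot("top")[:,:,::-1];S=imaging.snapshot("scene")[:,:,::-1]
cv2.imwrite("pics/top9.png",T);cv2.imwrite("pics/scene9.png",S)
def crops(im,pts,h=20): return np.hstack([cv2.resize(im[v-h:v+h,u-h:u+h],(200,200),interpolation=cv2.INTER_CUBIC) for u,v in pts])
cv2.imwrite("pics/m9.png",np.vstack([crops(T,[(230,244),(364,219),(370,179),(422,246)]),crops(S,[(266,264),(345,210),(331,191),(391,206)])]))
E
```

```text
(no output)
```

View pics/m9.png

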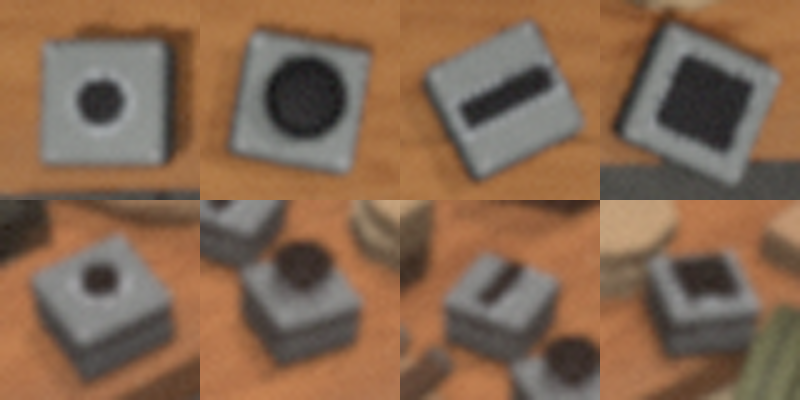

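The three keys now sit low in their boxes, no box has moved, and the stop button is still up. I'll let the arm settle and then hand in.

Request:
advance(
  motion={"increments":[[0, 0, 0, 0, 0, 0, 0], [0, 0, 0, 0, 0, 0, 0], [0, 0, 0, 0, 0, 0, 0]]},
)

```text
clock: 14.4
tool_pos: [0.3003, -0.5299, 0.1729]
eef_rot: [0.99, 0.139, 0.0, -0.0]
contact_force: [-0.1, -0.5, -0.3]
opening: 0.003
finger_force: 0.0
```

```bash
python3 -c "
from plant import r, imaging
print(r.finish_job())"
```

```text
the job is handed in; nothing more can be done
None
```

I pressed the square, round and bar keys in that order, each to an estimated 9 mm of its 10 mm travel; the last pictures show all three in, the stop button still out and no box visibly moved. I handed the job in at 14.4 s; no verdict was returned.

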